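Clamp the cut-out panel to the bench

ROBOT

A 6-joint arm with a two-finger parallel gripper is mounted at the origin on the work surface. World frame = base frame: x ahead of the robot, y to its left, z up, the work surface at z = 0. Lengths are in m, angles in rad, forces in N, time in s.
With the tool pointing down it reaches from about 0.275 to 0.825 m from the base axis. Payload 5.2 kg.
Tool frame: the origin (TCP) lies at the very end of the fingers, on their centre line; the grasp point (between the pads) lies 19 mm behind it; y points along the fingers, z is the direction in which the jaws open and shut, and the axes are right-handed (so a half turn about y gives the same grasp; the last joint's range is limited). The gripper opens to 93 mm and grips with 3 to 60 N. Pads are 15 mm wide; open, the fingers measure 128 mm over their backs; the gripper's body (75 mm by 188 mm) begins 65 mm behind the grasp point.
Start: joints at [-1.437, 0.259, 1.535, -0, 1.348, -0.203], TCP at [0.182, -0.519, 0.219] pointing down, gripper open.
Joint ranges: [-3.14, 3.14], [-0.91, 2.08], [0.19, 2.58], [-1.22, 4.36], [0.22, 2.71], [-3.12, 3.12]. Speed limits (rad/s): [2.57, 2.57, 3.14, 3.14, 3.14, 3.14].

INTERFACE

Orientations are given as a rotation vector (axis times angle).
In Python, from bench import observe, optics, ticket, finder gives the robot as it stands.
- The arm moves only by the shell command python3 -m handwheel 'ROWS' [OPENING] [FORCE]. ROWS is JSON, a list of rows, each an object with "travel": the shift along the tool's x, y, z in m, a list of three; "angular": the turn, a rotation vector about the tool's x, y, z in degrees, a list of three. A call has 1 to 10 rows; each row is the pose to reach, as a shift and turn from the pose measured when the call began, along the tool's axes at that moment; what a row does not reach only later rows make up. A row lasts 1/10 s, in which the tool goes at most 50 mm and 8.59 degrees, less where a joint would pass 70% of its speed; a pose out of reach is approached as far as the arm can. A call with a gripper value outside its range is refused whole. OPENING is the opening, from 0 (shut) to 1 (fully open), set as the call begins (- or left out, the last holds). The fingers move at their own pace and stop on an object; FORCE is the grip in N (left out, the last holds). Time passes only in rows, so rows that repeat a pose let the fingers close. It gives the time, the measured TCP pose, the force and the opening at its end, in the units of the state.
- observe(): the state, without advancing time (a new reading comes with each control period).
- optics.read_camera(name): name is "side" or "top" or "wrist"; returns (picture, depth): 420x560x3 uint8, red, green, blue; 420x560 float32, m along the optical axis (not along the pixel's ray), 0 where there is no reading.
- optics.calibration(name): a dict with "intrinsics" (3x3 intrinsics, pixels), "R" (3x3) and "t" (3): a world point X has camera coordinates R X + t; the wrist camera has in their place "hand_eye" (4x4, takes a point from camera to tool coordinates, whose origin is the TCP and whose axes are the tool frame's). Camera axes: x right, y down, z forward; pixel columns grow to the right and rows downward; lengths in m; the calibration is good to about 2 mm. A picture is of the moment at which its call begins: read the wrist's pose just before it. calibration takes no time and is no camera call.
- ticket.sign_off(): hands the job in, once; it reports no verdict.
Trained networks look in the newest picture that a camera, given by its name, has taken for a name from the list of things; names that differ only in an ending like _2 or _b are one class to them, and where a whole thing is asked for, a point or a joint stands for the part that bears it (a point fixed in the world has none). Each returns a list of dicts, best first, with "score" (0 to 1); they miss things now and then, are a little off and sometimes report something else, mostly with a low value. They report only what shows in the picture. A call takes as long as a camera call.
- finder.boxes_of(camera, query): "centre" ([column, row] in pixels, amid what is visible of it).
- finder.landmark_of(camera, query): "centre" ([column, row] in pixels: a listed point, or the origin of a listed thing).
The state is a dict: "t": time; "joint_positions": joint angles; "qvel": joint speeds; "joint_torque": joint torques, N m; "tool_pos": TCP position; "tool_rot": TCP orientation; "ft_force": force on the tool from outside, world axes, zero at the start; "wrist_torque": the same for the moment, N m; "grip_width": opening from 0.0 (shut) to 1.0 (fully open).
Only numpy, scipy, OpenCV 4.12 (cv2) and the standard library are available. Lean on these libraries where they do the work, as an engineer would, in place of code of your own. Each camera call takes 0.05 s, during which the arm holds its last target.

TASK

Clamp the cut-out steel panel to the bench so that it can be ground: with a fingertip push the clamp's arm round until its screw stands over the plain middle of the panel, then push the T-bar round clockwise until the screw comes up tight. The panel stays lying where it is, nothing is gripped, lifted or forced, and the other things on the bench are left alone.

Things in the scene. Friction and masses are not known exactly. Their poses are not given: they have to be found in the camera images.
- clamp: Black iron swing-arm screw clamp bolted to the bench: round flange 72 mm across, upright post 23 mm across, 94 mm high. Origin on the post axis at bench level. It does not move. z up.
- swing (a joint): Angle of the clamp's arm about the post, rad, growing counter-clockwise seen from above; at 0 the arm points along the clamp's own +y axis; range -0.6 to 1.9. It turns stiffly (0.8 N m: about 9 N at 85 mm from the post) and stays where it is left; a few newtons on the T-bar do not swing it. It starts 0.7 to 2 rad counter-clockwise of the panel, so it is pushed clockwise.
- swing_mid (a point): Point inside the arm, 85 mm from the post axis, 55 mm above the bench: push on the arm's side here; its x axis points across the arm, y outward along it. The arm is a level iron bar 18 mm wide (28 mm over its top and bottom flanges), from 40 to 70 mm above the bench, leading from a 40 mm collar round the post to the boss that carries the screw.
- swing_boss (a point): On the screw axis at the top of the arm's boss (33 mm across, from 38 to 70 mm above the bench), 160 mm from the post axis.
- tbar (a joint): Turn of the screw, rad, growing clockwise seen from above, which drives screw, T-bar and pad down 5 mm a turn. It starts between 0 and 2.4; the pad reaches the panel at about 3.8, then its rubber is squeezed, and the screw comes up tight against a firm stop at 6.9 (pad pressing about 15 N). Turning takes 0.07 N m (2 N near the bar's end); it stays where it is left.
- tbar_hub (a point): Centre of the T-bar on the screw axis, 97 mm above the bench at joint value 0. The bar is a level steel rod 8 mm thick, 80 mm long between the centres of its 12 mm end balls, through a hub 21 mm across whose top is 9 mm above this point. Below the rod 23 mm (17 mm when tight) are free down to the boss, round the 16 mm thick screw.
- tbar_end (a point): Centre of one of the T-bar's end balls, 40 mm from the hub; the other lies opposite. Either may be pushed.
- pad_face (a point): Centre of the underside of the screw's rubber-faced pad, 26 mm across, on the screw axis; 9 mm above the bench at joint value 0.
- panel: Loose flat steel panel 160 (its x) by 110 (its y) by 6 mm, 0.7 kg, lying flat on the bench, a flower of small holes in each corner, plain in the middle. Origin at its centre on its underside. Its centre lies 152 to 166 mm from the post axis.
- slug: Bystander: upright steel bar end, 34 mm across, 45 mm high. Origin under its centre.
- tin: Bystander: closed grey tin, 60 mm across, 75 mm high. Origin under its centre.
- pliers: Bystander: pliers lying flat, about 150 mm long along their x, 45 mm over the handles, 13 mm high. Origin near the pivot.

How it is judged:
By the outcome, as a careful person would: the job done as asked, in the order asked, and still so for the second after the job is handed in, with the robot touching nothing.
It also fails if it takes over 64 s, if anything falls off the work surface, if the arm or the gripper's body presses on something with over 40 N, if the wrist force passes 120 N, or if a joint passes its speed limit or range.

## Working session

There is one attempt and no reset: what is moved stays moved. The work goes in short steps, Python scripts to look and compute and a shell command to move; the robot and the scene stay as the last step left them, time stands still between calls to the robot, and variables do not carry over. Pictures are saved under pics/ and viewed, and the job is handed in when it is done.

```bash
ls; mkdir -p pics
cat > h.py <<'E'
import numpy as np, cv2
from scipy.spatial.transform import Rotation as R
from bench import observe, optics, ticket, finder
def cam(name):
    c=optics.calibration(name); K=np.array(c["intrinsics"])
    if "R" in c: return K,np.array(c["R"]),np.array(c["t"])
    s=observe(); Rt=R.from_rotvec(s["tool_rot"]).as_matrix(); p=np.array(s["tool_pos"]); H=np.array(c["hand_eye"])
    Rw=Rt@H[:3,:3]; tw=Rt@H[:3,3]+p
    return K,Rw.T,-Rw.T@tw
def ray(c,px,z):
    K,Rc,t=c; d=Rc.T@np.linalg.inv(K)@np.array([px[0],px[1],1.]); o=-Rc.T@t
    return o+d*(z-o[2])/d[2]
def proj(c,X):
    K,Rc,t=c; q=K@(Rc@np.array(X)+t); return q[:2]/q[2]
def cloud(c,D):
    K,Rc,t=c; v,u=np.mgrid[:D.shape[0],:D.shape[1]]
    P=np.stack([(u-K[0,2])/K[0,0]*D,(v-K[1,2])/K[1,1]*D,D],-1)
    return (P-t)@Rc
def st():
    s=observe(); print({k:np.round(s[k],3).tolist() for k in s}); print(R.from_rotvec(s["tool_rot"]).as_matrix().round(3)); return s
E
python3 - <<'E'
from h import *
st()
for n in ("top","side","wrist"):
    c=cam(n); I,D=optics.read_camera(n); cv2.imwrite(f"pics/{n}0.png",I[...,::-1]); np.save(f"{n}0.npy",D)
    print(n,(-c[1].T@c[2]).round(3))
    for q in ["clamp","swing_mid","swing_boss","tbar_hub","tbar_end","pad_face","panel","slug","tin","pliers"] if n!="wrist" else []:
        for r in finder.landmark_of(n,q)[:2]: print(q,np.round(r["centre"],1),round(r["score"],2))
E
```

```text
pics
{'t': 0.0, 'joint_positions': [-1.437, 0.259, 1.536, 0.0, 1.348, -0.203], 'qvel': [0.0, -0.001, -0.0, -0.001, 0.0, -0.002], 'joint_torque': [0.0, -43.731, -28.4, 0.072, 0.042, -0.0], 'tool_pos': [0.182, -0.519, 0.218], 'tool_rot': [-0.347, 2.041, -2.037], 'ft_force': [-0.376, -0.932, -0.307], 'wrist_torque': [-0.017, -0.027, -0.022], 'grip_width': 1.005}
[[-0.944 -0.     0.33 ]
 [-0.33   0.002 -0.944]
 [-0.    -1.    -0.002]]
top [0.514 0.005 0.989]
clamp [339.4 217.3] 0.81
swing_mid [327.8 258.2] 0.62
swing_boss [320.8 292.9] 0.86
tbar_hub [323.2 293.5] 0.58
tbar_hub [320.4 292.7] 0.56
tbar_end [338.9 279. ] 0.77
panel [267.5 228.1] 0.81
slug [373.4 187.2] 0.75
slug [322.3 293. ] 0.23
tin [436.6 222. ] 0.8
tin [319.1 292.3] 0.28
pliers [194.9 226.4] 0.73
side [ 0.376 -0.585  0.795]
clamp [301.7 283.8] 0.65
swing_mid [218.4 268.2] 0.61
swing_mid [257.9 271.4] 0.55
swing_boss [219.8 265. ] 0.92
swing_boss [222.8 283.8] 0.37
tbar_hub [219.5 262.7] 0.54
tbar_end [231.9 271.3] 0.85
pad_face [224.4 283.1] 0.6
panel [267.4 232.8] 0.88
slug [340.4 308.6] 0.82
tin [340.  378.8] 0.7
pliers [251.7 190.4] 0.93
pliers [260.5 270.1] 0.68
wrist [ 0.263 -0.492  0.385]
```

View pics/top0.png

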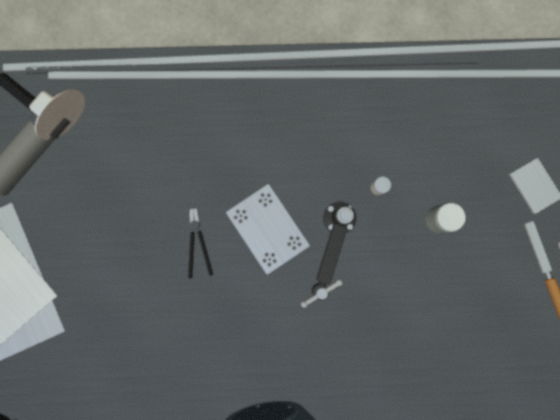

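View pics/side0.png

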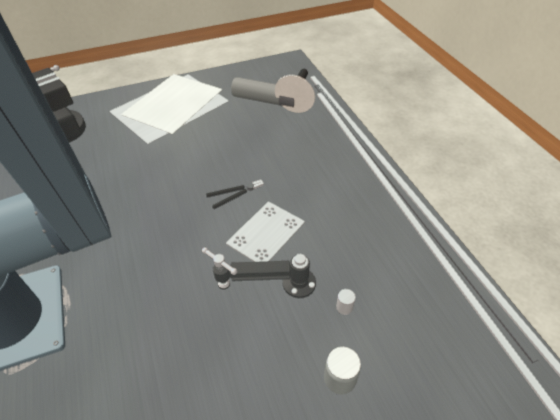

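Run:
```python
from h import *
c=cam("top"); s=cam("side")
T=dict(clamp=([339.4,217.3],.094),mid=([327.8,258.2],.06),boss=([320.8,292.9],.07),hub=([322,293],.097),end=([338.9,279],.097),panel=([267.5,228.1],.006),slug=([373.4,187.2],0),tin=([436.6,222],0),pliers=([195,226],.006))
S=dict(clamp=([301.7,283.8],0),boss=([219.8,265],.07),hub=([219.5,262.7],.097),end=([231.9,271.3],.095),pad=([224.4,283.1],.009),panel=([267.4,232.8],0),slug=([340.4,308.6],0),tin=([340,378.8],0),pliers=([251.7,190.4],0))
for k,(p,z) in T.items(): print("top",k,ray(c,p,z).round(3))
for k,(p,z) in S.items(): print("side",k,ray(s,p,z).round(3))
print(c[1].round(2))
```

```text
top clamp [ 0.575 -0.118  0.094]
top mid [ 0.495 -0.097  0.06 ]
top boss [ 0.427 -0.079  0.07 ]
top hub [ 0.429 -0.079  0.097]
top end [ 0.455 -0.113  0.097]
top panel [0.561 0.025 0.006]
top slug [ 0.645 -0.208  0.   ]
top tin [ 0.566 -0.341  0.   ]
top pliers [0.57  0.18  0.006]
side clamp [ 0.586 -0.134 -0.   ]
side boss [ 0.43  -0.072  0.07 ]
side hub [ 0.429 -0.086  0.097]
side end [ 0.446 -0.113  0.095]
side pad [ 0.431 -0.077  0.009]
side panel [0.565 0.025 0.   ]
side slug [ 0.636 -0.218  0.   ]
side tin [ 0.572 -0.347  0.   ]
side pliers [0.574 0.171 0.   ]
[[-0.03 -1.    0.  ]
 [-1.    0.02 -0.08]
 [ 0.08 -0.   -1.  ]]
```

Run:
```python
from h import *
a=cv2.imread("pics/top0.png")[170:320,210:400]; cv2.imwrite("pics/topc.png",cv2.resize(a,None,fx=4,fy=4,interpolation=cv2.INTER_CUBIC))
a=cv2.imread("pics/side0.png")[190:340,190:380]; cv2.imwrite("pics/sidec.png",cv2.resize(a,None,fx=4,fy=4,interpolation=cv2.INTER_CUBIC))
c=cam("top");D=np.load("top0.npy");P=cloud(c,D);
# panel by brightness
I=cv2.imread("pics/top0.png");g=I.min(2)
m=((g>120)).astype(np.uint8); m[:, :215]=0; m[:,315:]=0; m[:170]=0;m[290:]=0
n,l,sx,_=cv2.connectedComponentsWithStats(m); k=1+sx[1:,4].argmax()
ct,_=cv2.findContours((l==k).astype(np.uint8),cv2.RETR_EXTERNAL,cv2.CHAIN_APPROX_NONE)
w=np.array([ray(c,p[0],.006) for p in max(ct,key=len)])[:,:2].astype(np.float32)
print("panel rect",cv2.minAreaRect(w))
Pz=P[...,2]
for lo,hi in((.085,.102),(.06,.078),(.04,.06)):
    M=(Pz>lo)&(Pz<hi)&(abs(P[...,0]-.52)<.15)&(abs(P[...,1]+.05)<.15); 
    print(lo,hi,M.sum()); print(P[M][::max(1,M.sum()//25)].round(3).tolist())
```

```text
panel rect ((0.5604646801948547, 0.02577728033065796), (0.16200703382492065, 0.1118437871336937), 32.12727737426758)
0.085 0.102 313
[[0.591, -0.131, 0.09], [0.587, -0.128, 0.093], [0.585, -0.132, 0.091], [0.583, -0.132, 0.093], [0.581, -0.134, 0.091], [0.579, -0.134, 0.092], [0.577, -0.133, 0.093], [0.575, -0.136, 0.091], [0.573, -0.137, 0.095], [0.569, -0.129, 0.092], [0.451, -0.113, 0.098], [0.447, -0.105, 0.097], [0.446, -0.108, 0.1], [0.443, -0.111, 0.096], [0.44, -0.093, 0.097], [0.438, -0.089, 0.096], [0.436, -0.091, 0.096], [0.433, -0.069, 0.102], [0.429, -0.071, 0.1], [0.424, -0.065, 0.098], [0.422, -0.071, 0.099], [0.418, -0.054, 0.094], [0.416, -0.059, 0.099], [0.414, -0.059, 0.097], [0.411, -0.044, 0.102], [0.409, -0.05, 0.096], [0.403, -0.044, 0.094]]
0.06 0.078 1007
[[0.598, -0.125, 0.077], [0.565, -0.118, 0.073], [0.559, -0.128, 0.069], [0.553, -0.128, 0.068], [0.547, -0.118, 0.068], [0.541, -0.108, 0.069], [0.536, -0.127, 0.07], [0.531, -0.117, 0.068], [0.525, -0.107, 0.067], [0.519, -0.097, 0.069], [0.515, -0.116, 0.072], [0.509, -0.11, 0.07], [0.503, -0.1, 0.07], [0
[... 400 characters left out ...]
12, 0.056], [0.57, -0.113, 0.048], [0.568, -0.116, 0.057], [0.56, -0.109, 0.045], [0.556, -0.109, 0.044], [0.552, -0.107, 0.045], [0.548, -0.107, 0.045], [0.542, -0.104, 0.046], [0.536, -0.102, 0.044], [0.532, -0.1, 0.042], [0.528, -0.099, 0.05], [0.521, -0.097, 0.046], [0.515, -0.095, 0.047], [0.509, -0.093, 0.044], [0.505, -0.091, 0.045], [0.501, -0.091, 0.045], [0.495, -0.087, 0.041], [0.491, -0.086, 0.046], [0.485, -0.084, 0.044], [0.481, -0.084, 0.043], [0.475, -0.08, 0.045], [0.471, -0.08, 0.041], [0.467, -0.077, 0.043], [0.462, -0.077, 0.041], [0.457, -0.075, 0.045], [0.449, -0.076, 0.047], [0.445, -0.076, 0.051], [0.443, -0.071, 0.056], [0.436, -0.064, 0.043], [0.423, -0.063, 0.047]]
```

View pics/topc.png

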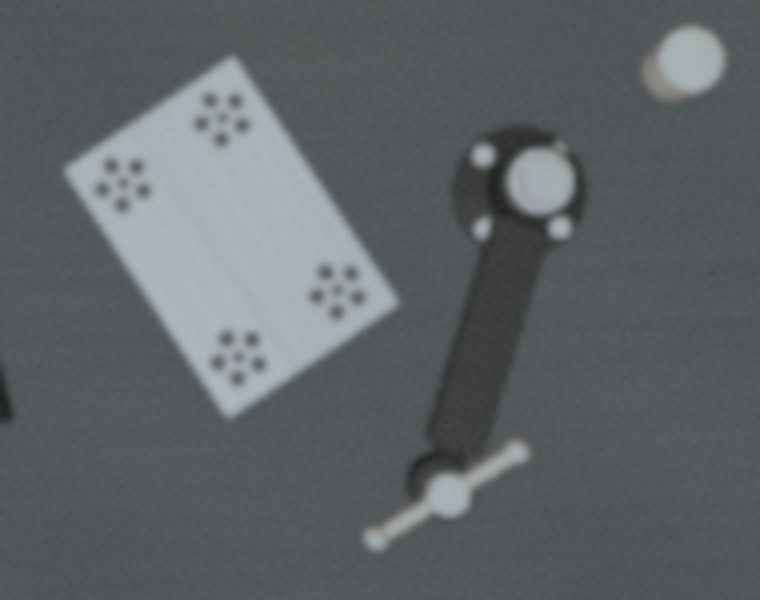

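View pics/sidec.png

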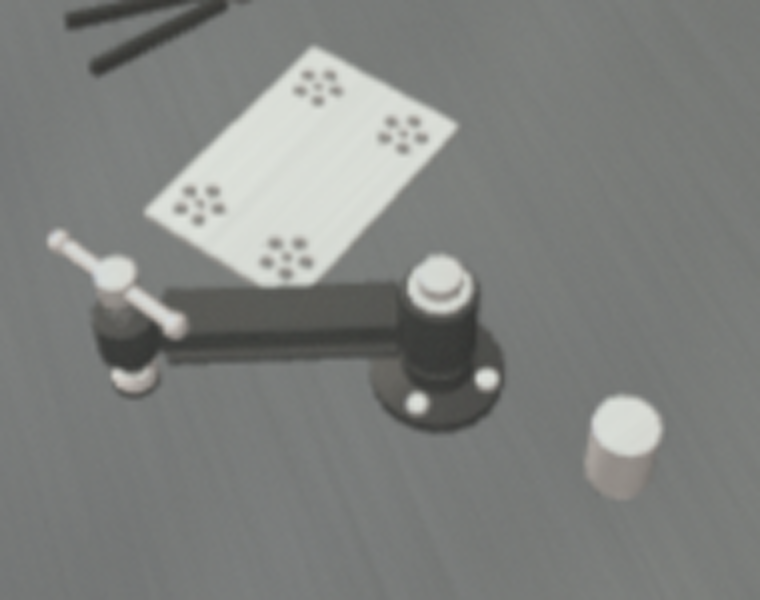

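```bash
cat >> h.py <<'E'
post=None
E
python3 - <<'E'
from h import *
c=cam("top");s=cam("side")
f=lambda x,y:(210+x/4-.375,170+y/4-.375)
g=lambda x,y:(190+x/4-.375,190+y/4-.375)
po=ray(c,f(540,182),.094); hu=ray(c,f(448,495),.106); b1=ray(c,f(519,452),.097); b2=ray(c,f(376,540),.097)
print(po,hu,b1,b2,(b1+b2)/2,np.linalg.norm(b1-b2)); d=hu-po
fl=ray(c,f(519,188),.005); print("flange",fl)
print("r",np.hypot(*d[:2]),"ang",np.degrees(np.arctan2(d[1],d[0])))
print("side post top",ray(s,g(440,275),.094+0.006),"hub",ray(s,g(116,272),.106))
pc=np.array([.5605,.0258]); e=pc-po[:2]; print("panel r",np.hypot(*e),np.degrees(np.arctan2(e[1],e[0])))
E
```

```text
[ 0.57864345 -0.12869726  0.094     ] [ 0.42909182 -0.07758068  0.106     ] [ 0.44791876 -0.11338595  0.097     ] [ 0.40767011 -0.0430724   0.097     ] [ 0.42779443 -0.07822918  0.097     ] 0.08101819322694075
flange [ 0.58212814 -0.13053342  0.005     ]
r 0.1580461843922537 ang 161.129628496416
side post top [ 0.57794501 -0.13577645  0.1       ] hub [ 0.42957042 -0.07983218  0.106     ]
panel r 0.1555589555230045 96.69787680012661
```

```bash
cat >> h.py <<'E'
post=np.array([.5795,-.129])
def plan(targets):
    """targets: list of (x,y,z,yaw_deg of push dir (-tool x)); prints rows relative to the present pose"""
    s=observe(); M=R.from_rotvec(s["tool_rot"]).as_matrix(); p=np.array(s["tool_pos"])
    yaw=np.degrees(np.arctan2(-M[1,0],-M[0,0])); print("now",p.round(4),"yaw",yaw.round(2),"F",np.round(s["ft_force"],1),"j",np.round(s["joint_positions"],2),"t",s["t"])
    for x,y,z,w in targets:
        Rn=R.from_matrix(np.array([[-np.cos(np.radians(w)),0,-0],[0,0,0],[0,0,0]])+0) if 0 else None
        a=np.radians(w); X=np.array([-np.cos(a),-np.sin(a),0]); Y=np.array([0,0,-1.]); T=np.stack([X,Y,np.cross(X,Y)],1)
        print("travel",(M.T@(np.array([x,y,z])-p)).round(4).tolist(),"ang",np.degrees((R.from_matrix(M.T@T)).as_rotvec()).round(1).tolist())
def armpose(ang,r,off,z):
    a=np.radians(ang);u=np.array([np.cos(a),np.sin(a)]);n=np.array([-u[1],u[0]])
    q=post+r*u+off*n; return (q[0],q[1],z,ang-90)
E
python3 - <<'E'
from h import *
plan([armpose(161,.08,.05,.2),armpose(161,.08,.05,.05)])
E
```

```text
now [ 0.1818 -0.5191  0.2187] yaw 19.3 F [ 0.1 -0.3  0.3] j [-1.44  0.26  1.53 -0.    1.35 -0.2 ] t 1.15
travel [-0.4105, 0.0187, -0.2471] ang [-0.0, -51.7, 0.0]
travel [-0.4105, 0.1687, -0.2471] ang [-0.0, -51.7, 0.0]
```

```bash
python3 -m handwheel '[{"travel":[-0.02,0,-0.012],"angular":[0,-2,0]},{"travel":[-0.06,0,-0.036],"angular":[0,-8,0]},{"travel":[-0.10,0,-0.06],"angular":[0,-14,0]},{"travel":[-0.14,0,-0.084],"angular":[0,-20,0]},{"travel":[-0.18,0,-0.108],"angular":[0,-26,0]},{"travel":[-0.22,0.0,-0.132],"angular":[0,-32,0]},{"travel":[-0.26,0.0,-0.157],"angular":[0,-38,0]},{"travel":[-0.3,0,-0.181],"angular":[0,-44,0]},{"travel":[-0.34,0.0,-0.205],"angular":[0,-49,0]},{"travel":[-0.38,0.01,-0.229],"angular":[0,-52,0]}]' 0 5
python3 - <<'E'
from h import *
plan([armpose(161,.08,.05,.2),armpose(161,.08,.05,.05)])
E
```

```text
t: 2.15
tool_pos: [0.4666, -0.1763, 0.21]
tool_rot: [-1.037, 1.44, -1.446]
ft_force: [0.4, -1.3, 0.7]
grip_width: 0.189
now [ 0.4666 -0.1763  0.21  ] yaw 71.48 F [ 0.4 -1.3  0.7] j [-0.59  0.17  1.67 -0.    1.3  -0.26] t 2.15
travel [-0.0314, 0.01, 0.0116] ang [-0.2, 0.5, 0.1]
travel [-0.0315, 0.16, 0.0111] ang [-0.2, 0.5, 0.1]
```

```bash
python3 -m handwheel '[{"travel":[-0.016,0.01,0.006],"angular":[0,0,0]},{"travel":[-0.03,0.03,0.011],"angular":[0,0.5,0]},{"travel":[-0.031,0.07,0.011],"angular":[0,0.5,0]},{"travel":[-0.031,0.11,0.011],"angular":[0,0.5,0]},{"travel":[-0.031,0.14,0.011],"angular":[0,0.5,0]},{"travel":[-0.031,0.16,0.011],"angular":[0,0.5,0]},{"travel":[-0.031,0.16,0.011],"angular":[0,0.5,0]}]'
python3 - <<'E'
from h import *
for n in ("top","side"):
    I,D=optics.read_camera(n); cv2.imwrite(f"pics/{n}1.png",I[...,::-1])
plan([armpose(a,.08,.022,.05) for a in (161,155)])
E
```

```text
t: 2.85
tool_pos: [0.4853, -0.1495, 0.0474]
tool_rot: [-1.035, 1.452, -1.448]
ft_force: [-0.0, 0.7, 0.5]
grip_width: 0.006
now [ 0.4875 -0.1508  0.0503] yaw 70.98 F [ 0.3 -1.1  0.7] j [-0.52  0.37  1.85 -0.    0.93 -0.19] t 2.95
travel [-0.0286, 0.0003, -0.0001] ang [-0.2, -0.0, 0.1]
travel [-0.037, 0.0003, -0.002] ang [-0.2, 6.0, 0.0]
```

View pics/side1.png

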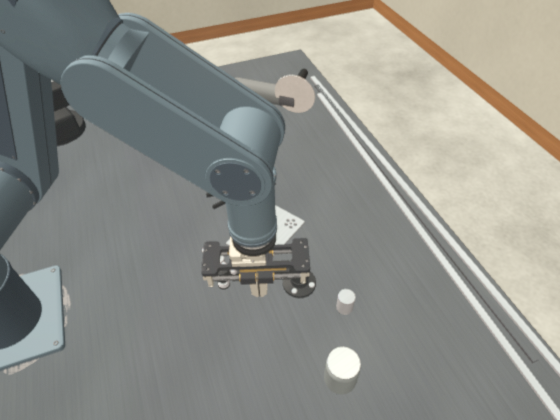

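```bash
python3 -m handwheel '[{"travel":[-0.01,0,0],"angular":[0,0,0]},{"travel":[-0.02,0,0],"angular":[0,0,0]},{"travel":[-0.025,0,0],"angular":[0,0,0]},{"travel":[-0.028,0,0],"angular":[0,0,0]},{"travel":[-0.030,0,0],"angular":[0,0.5,0]},{"travel":[-0.032,0,-0.001],"angular":[0,2,0]}]'
python3 - <<'E'
from h import *
plan([armpose(a,.08,.022,.05) for a in range(156,120,-3)])
E
```

```text
t: 3.55
tool_pos: [0.497, -0.1224, 0.0515]
tool_rot: [-1.015, 1.467, -1.48]
ft_force: [-4.4, -11.0, 3.4]
grip_width: 0.005
now [ 0.497  -0.1224  0.0515] yaw 69.04 F [ -4.4 -11.    3.4] j [-0.46  0.37  1.84 -0.01  0.93 -0.09] t 3.55
travel [-0.0057, 0.0015, -0.0017] ang [-0.3, 3.0, 0.3]
travel [-0.0099, 0.0014, -0.0025] ang [-0.3, 6.0, 0.3]
travel [-0.0142, 0.0014, -0.0031] ang [-0.3, 9.0, 0.3]
travel [-0.0186, 0.0014, -0.0034] ang [-0.3, 12.0, 0.3]
travel [-0.0229, 0.0014, -0.0036] ang [-0.3, 15.0, 0.3]
travel [-0.0272, 0.0013, -0.0035] ang [-0.3, 18.0, 0.3]
travel [-0.0316, 0.0013, -0.0032] ang [-0.4, 21.0, 0.3]
travel [-0.0359, 0.0013, -0.0026] ang [-0.4, 24.0, 0.2]
travel [-0.0402, 0.0013, -0.0019] ang [-0.4, 27.0, 0.2]
travel [-0.0444, 0.0013, -0.0009] ang [-0.4, 30.0, 0.2]
travel [-0.0486, 0.0013, 0.0003] ang [-0.4, 33.0, 0.2]
travel [-0.0527, 0.0012, 0.0018] ang [-0.4, 36.0, 0.2]
```

```bash
python3 -m handwheel '[{"travel":[-0.0057,0.001,-0.0017],"angular":[0,3,0]},{"travel":[-0.0099,0.001,-0.0025],"angular":[0,6,0]},{"travel":[-0.0142,0.001,-0.0031],"angular":[0,9,0]},{"travel":[-0.0186,0.001,-0.0034],"angular":[0,12,0]},{"travel":[-0.0229,0.001,-0.0036],"angular":[0,15,0]},{"travel":[-0.0272,0.001,-0.0035],"angular":[0,18,0]},{"travel":[-0.0316,0.001,-0.0032],"angular":[0,21,0]},{"travel":[-0.0359,0.001,-0.0026],"angular":[0,24,0]},{"travel":[-0.0402,0.001,-0.0019],"angular":[0,27,0]},{"travel":[-0.0444,0.001,-0.0009],"angular":[0,30,0]}]'
python3 - <<'E'
from h import *
plan([armpose(a,.08,.022,.05) for a in range(126,96,-3)])
E
```

```text
t: 4.55
tool_pos: [0.5121, -0.0828, 0.0515]
tool_rot: [-0.648, 1.817, -1.84]
ft_force: [-5.0, -10.8, 4.8]
grip_width: 0.007
now [ 0.5121 -0.0828  0.0515] yaw 38.99 F [ -5.  -10.8   4.8] j [-0.37  0.38  1.83 -0.01  0.93  0.53] t 4.55
travel [-0.0056, 0.0014, -0.0027] ang [-0.6, 3.0, 0.3]
travel [-0.0098, 0.0014, -0.0035] ang [-0.6, 6.0, 0.2]
travel [-0.0141, 0.0013, -0.0041] ang [-0.6, 9.0, 0.2]
travel [-0.0185, 0.0013, -0.0045] ang [-0.7, 12.0, 0.2]
travel [-0.0228, 0.0013, -0.0046] ang [-0.7, 15.0, 0.2]
travel [-0.0271, 0.0013, -0.0046] ang [-0.7, 18.0, 0.2]
travel [-0.0315, 0.0013, -0.0042] ang [-0.7, 21.0, 0.2]
travel [-0.0358, 0.0012, -0.0037] ang [-0.7, 24.0, 0.1]
travel [-0.0401, 0.0012, -0.0029] ang [-0.7, 27.0, 0.1]
travel [-0.0443, 0.0012, -0.002] ang [-0.7, 30.0, 0.1]
```

```bash
python3 -m handwheel '[{"travel":[-0.0056,0.001,-0.0027],"angular":[0,3,0]},{"travel":[-0.0098,0.001,-0.0035],"angular":[0,6,0]},{"travel":[-0.0141,0.001,-0.0041],"angular":[0,9,0]},{"travel":[-0.0185,0.001,-0.0045],"angular":[0,12,0]},{"travel":[-0.0228,0.001,-0.0046],"angular":[0,15,0]},{"travel":[-0.0271,0.001,-0.0046],"angular":[0,18,0]},{"travel":[-0.0315,0.001,-0.0042],"angular":[0,21,0]},{"travel":[-0.0358,0.001,-0.0037],"angular":[0,24,0]}]'
python3 - <<'E'
from h import *
for n in ("top","side"):
    I,D=optics.read_camera(n); cv2.imwrite(f"pics/{n}2.png",I[...,::-1])
    for q in ["swing_boss","tbar_hub","tbar_end","panel","swing_mid"]:
        print(n,q,[(np.round(r["centre"],1).tolist(),round(r["score"],2)) for r in finder.landmark_of(n,q)[:2]])
plan([armpose(a,.08,.022,.05) for a in (105,103,101,99,98,97,96)])
E
```

```text
t: 5.35
tool_pos: [0.5359, -0.0582, 0.0508]
tool_rot: [-0.275, 2.069, -2.098]
ft_force: [-6.8, -6.5, 3.9]
grip_width: 0.003
top swing_boss [([197.6, 225.6], 0.41)]
top tbar_hub []
top tbar_end []
top panel [([269.4, 227.9], 0.95)]
top swing_mid []
side swing_boss []
side tbar_hub []
side tbar_end []
side panel [([266.8, 231.3], 0.81)]
side swing_mid []
now [ 0.5366 -0.0577  0.0507] yaw 15.05 F [-3.7 -4.3  1.2] j [-0.31  0.41  1.77 -0.01  0.95  1.01] t 5.95
travel [-0.001, 0.0007, -0.0] ang [-0.7, 0.0, 0.1]
travel [-0.0038, 0.0007, -0.0007] ang [-0.7, 2.0, 0.1]
travel [-0.0066, 0.0007, -0.0014] ang [-0.7, 4.0, 0.1]
travel [-0.0095, 0.0007, -0.0019] ang [-0.7, 6.0, 0.1]
travel [-0.0109, 0.0006, -0.0021] ang [-0.8, 7.0, 0.1]
travel [-0.0123, 0.0006, -0.0023] ang [-0.8, 8.0, 0.1]
travel [-0.0138, 0.0006, -0.0025] ang [-0.8, 9.0, 0.1]
```

View pics/top2.png

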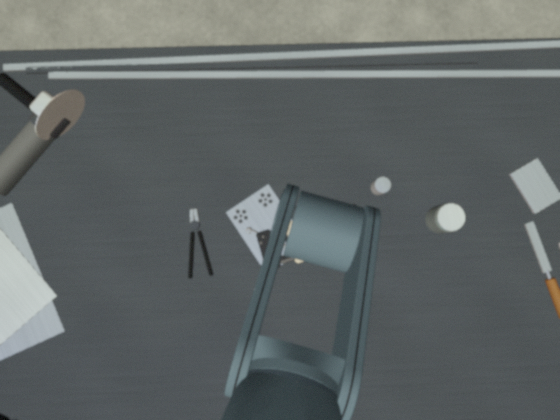

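View pics/side2.png

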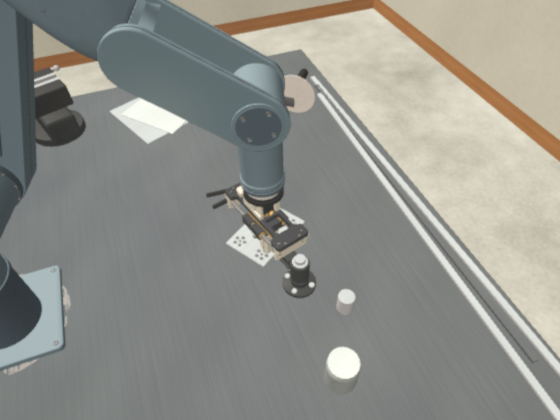

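```bash
python3 -m handwheel '[{"travel":[-0.001,0.0,0],"angular":[0,0,0]},{"travel":[-0.0038,0,-0.0007],"angular":[0,2,0]},{"travel":[-0.0066,0,-0.0014],"angular":[0,4,0]},{"travel":[-0.0095,0,-0.0019],"angular":[0,6,0]},{"travel":[-0.0109,0,-0.0021],"angular":[0,7,0]}]'
python3 - <<'E'
from h import *
plan([armpose(a,.08,.022,.05) for a in (98,97,96)]+[armpose(98,.08,.055,.05),armpose(98,.08,.055,.12)])
E
```

```text
t: 6.45
tool_pos: [0.5447, -0.0529, 0.0508]
tool_rot: [-0.155, 2.135, -2.165]
ft_force: [-6.9, -3.8, 3.7]
grip_width: 0.007
now [ 0.5447 -0.0529  0.0508] yaw 8.05 F [-6.9 -3.8  3.7] j [-0.29  0.42  1.75 -0.02  0.97  1.15] t 6.45
travel [-0.0019, 0.0008, 0.0002] ang [-0.8, 0.1, 0.3]
travel [-0.0033, 0.0008, -0.0002] ang [-0.8, 1.1, 0.3]
travel [-0.0047, 0.0007, -0.0006] ang [-0.8, 2.1, 0.2]
travel [0.0311, 0.0009, 0.0001] ang [-0.8, 0.1, 0.3]
travel [0.0314, -0.0691, 0.0011] ang [-0.8, 0.1, 0.3]
```

```bash
python3 -m handwheel '[{"travel":[0.012,0,0],"angular":[0,0,0]},{"travel":[0.032,0,0],"angular":[0,0,0]},{"travel":[0.055,-0.02,0],"angular":[0,0,0]},{"travel":[0.07,-0.05,-0.005],"angular":[0,0,0]},{"travel":[0.08,-0.08,-0.03],"angular":[0,0,0]},{"travel":[0.08,-0.11,-0.05],"angular":[0,0,0]},{"travel":[0.08,-0.12,-0.06],"angular":[0,0,0]},{"travel":[0.08,-0.12,-0.06],"angular":[0,0,0]}]'
python3 - <<'E'
from h import *
st()
for n in ("wrist","side","top"):
    c=cam(n); I,D=optics.read_camera(n); cv2.imwrite(f"pics/{n}3.png",I[...,::-1]); np.save(n+"3.npy",D)
    if n=="wrist": np.savez("w3.npz",K=c[0],R=c[1],t=c[2])
    for q in ["clamp","swing_boss","tbar_hub","tbar_end","panel","pad_face"]:
        print(n,q,[(np.round(r["centre"],1).tolist(),round(r["score"],2)) for r in finder.landmark_of(n,q)[:2]])
E
```

```text
t: 7.25
tool_pos: [0.4586, -0.002, 0.172]
tool_rot: [-0.153, 2.131, -2.163]
ft_force: [-0.3, -1.1, 0.1]
grip_width: 0.007
{'t': 7.25, 'joint_positions': [-0.237, 0.132, 1.815, -0.015, 1.189, 1.197], 'qvel': [-0.029, 0.047, 0.038, -0.015, -0.033, -0.021], 'joint_torque': [0.75, -35.929, -27.015, 0.111, 0.291, 0.237], 'tool_pos': [0.459, -0.002, 0.172], 'tool_rot': [-0.153, 2.131, -2.163], 'ft_force': [-0.279, -1.132, 0.063], 'wrist_torque': [0.007, -0.014, 0.014], 'grip_width': 0.007}
[[-0.99   0.002  0.142]
 [-0.142 -0.015 -0.99 ]
 [ 0.    -1.     0.015]]
wrist clamp [([415.4, 96.7], 0.69)]
wrist swing_boss [([260.9, 97.9], 0.83), ([521.5, 42.9], 0.26)]
wrist tbar_hub [([257.6, 93.2], 0.92)]
wrist tbar_end [([298.5, 131.9], 0.64)]
wrist panel [([264.2, 97.3], 0.7), ([418.1, 96.8], 0.31)]
wrist pad_face []
side clamp [([299.8, 283.9], 0.79)]
side swing_boss [([262.7, 211.9], 0.61)]
side tbar_hub [([266.3, 205.6], 0.69), ([255.2, 222.2], 0.52)]
side tbar_end [([258.8, 220.3], 0.5)]
side panel [([270.5, 229.1], 0.77)]
side pad_face [([264.3, 228.7], 0.37)]
top clamp [([339.8, 216.9], 0.9)]
top swing_boss [([267.5, 229.6], 0.57)]
top tbar_hub [([265.8, 230.4], 0.8)]
top tbar_end [([283.1, 236.9], 0.76)]
top panel [([196.3, 229.7], 0.74)]
top pad_face []
```

View pics/wrist3.png

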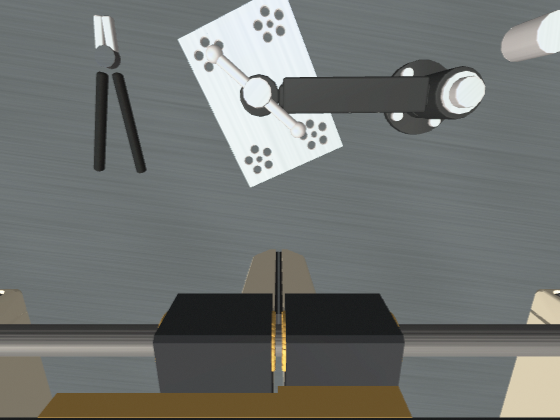

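View pics/side3.png

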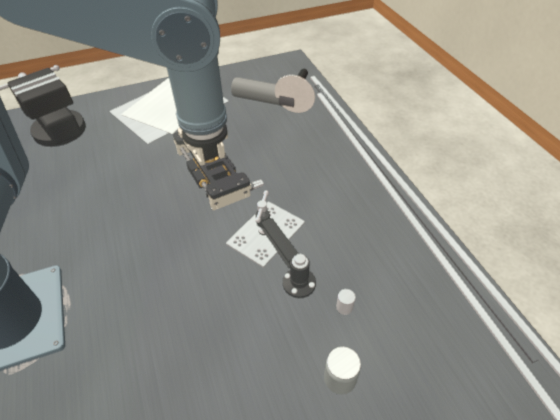

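Run:
```python
from h import *
w=np.load("w3.npz"); c=(w["K"],w["R"],w["t"])
fl=[(270,24),(208,56),(259,158),(313,134)]
F=np.array([ray(c,p,.006) for p in fl]); print(F.round(4)); print("mean",F.mean(0),"sides",[np.linalg.norm(F[i]-F[i-1]).round(3) for i in range(4)])
h=ray(c,(257.5,91.5),.105);b1=ray(c,(213.5,54),.096);b2=ray(c,(299,131),.096)
print("hub",h,b1,b2,(b1+b2)/2,np.linalg.norm(b1-b2))
po=ray(c,(463,92),.094);print("post",po)
t=cam("top")
I=cv2.imread("pics/top3.png")[190:290,210:370];cv2.imwrite("pics/top3c.png",cv2.resize(I,None,fx=5,fy=5,interpolation=cv2.INTER_CUBIC))
```

```text
[[ 0.6255  0.0266  0.006 ]
 [ 0.5894  0.0829  0.006 ]
 [ 0.4981  0.0214  0.006 ]
 [ 0.5311 -0.0319  0.006 ]]
mean [0.56102658 0.02479188 0.006     ] sides [np.float64(0.111), np.float64(0.067), np.float64(0.11), np.float64(0.063)]
hub [0.55786371 0.02544364 0.105     ] [0.57867122 0.05993829 0.096     ] [ 0.53495226 -0.00892452  0.096     ] [0.55681174 0.02550688 0.096     ] 0.08156858710317538
post [ 0.58021729 -0.12658009  0.094     ]
```

View pics/top3c.png

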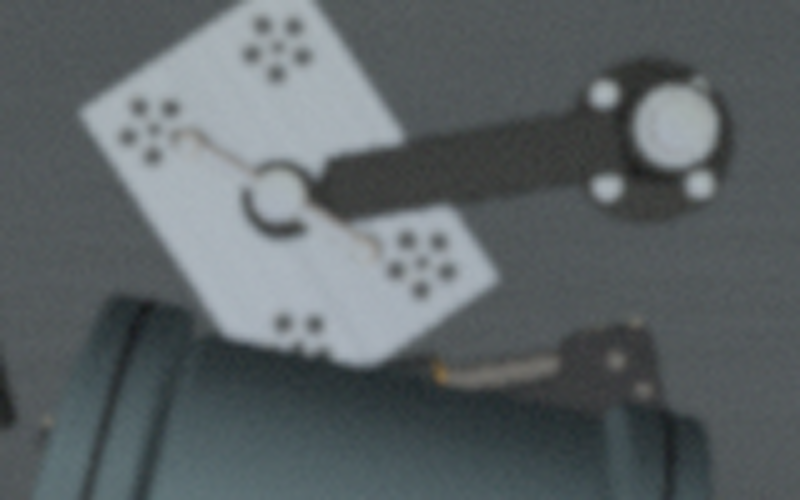

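```bash
cat >> h.py <<'E'
H=np.array([.5572,.0255])
def barpose(phi,rho,off,z):
    a=np.radians(phi);u=np.array([np.cos(a),np.sin(a)]);n=np.array([-u[1],u[0]])
    q=H+rho*u+off*n; return (q[0],q[1],z,phi-90)
E
python3 - <<'E'
from h import *
plan([barpose(238,.034,.035,.17)])
E
```

```text
now [ 0.4574 -0.003   0.1704] yaw 8.05 F [-0.1  0.7 -0.6] j [-0.24  0.13  1.82 -0.02  1.19  1.2 ] t 8.3
travel [-0.1078, 0.0004, 0.0343] ang [-0.0, -139.9, 1.1]
```

```bash
python3 -m handwheel '[{"travel":[-0.005,0,0],"angular":[0,-6,0]},{"travel":[-0.015,0,0],"angular":[0,-14,0]},{"travel":[-0.025,0,0.0],"angular":[0,-22,0]},{"travel":[-0.035,0,0.0],"angular":[0,-30,0]},{"travel":[-0.045,0,0.0],"angular":[0,-38,0]},{"travel":[-0.055,0,0.0],"angular":[0,-46,0]},{"travel":[-0.065,0,0.0],"angular":[0,-54,0]},{"travel":[-0.075,0,0.0],"angular":[0,-62,0]},{"travel":[-0.085,0,0.0],"angular":[0,-70,0]},{"travel":[-0.095,0,0.0],"angular":[0,-78,0]}]'
python3 - <<'E'
from h import *
plan([barpose(238,.034,.035,.17)])
E
```

```text
t: 9.3
tool_pos: [0.5518, 0.0103, 0.1699]
tool_rot: [-1.191, 1.25, -1.265]
ft_force: [1.0, 0.4, 0.4]
grip_width: 0.005
now [0.5518 0.0103 0.1699] yaw 86.39 F [1.  0.4 0.4] j [-0.17  0.3   1.6  -0.02  1.24 -0.11] t 9.3
travel [0.0311, 0.0003, 0.019] ang [0.5, -61.6, 0.7]
```

```bash
python3 -m handwheel '[{"travel":[0.004,0,0.002],"angular":[0,-6,0]},{"travel":[0.008,0,0.004],"angular":[0,-14,0]},{"travel":[0.012,0,0.007],"angular":[0,-22,0]},{"travel":[0.016,0,0.01],"angular":[0,-30,0]},{"travel":[0.02,0,0.012],"angular":[0,-38,0]},{"travel":[0.024,0,0.015],"angular":[0,-46,0]},{"travel":[0.028,0,0.017],"angular":[0,-54,0]},{"travel":[0.031,0,0.019],"angular":[0.5,-60,0.5]},{"travel":[0.031,0,0.019],"angular":[0.5,-61.6,0.7]},{"travel":[0.031,0,0.019],"angular":[0.5,-61.6,0.7]}]'
python3 - <<'E'
from h import *
c=cam("wrist");I,D=optics.read_camera("wrist"); cv2.imwrite("pics/wrist4.png",I[...,::-1])
np.savez("w4.npz",K=c[0],R=c[1],t=c[2])
plan([barpose(238,.034,.035,.079),barpose(238,.034,.018,.079)])
print(proj(c,[*H,.105]),proj(c,[*barpose(238,.04,0,0)[:2],.096]))
E
```

```text
t: 10.3
tool_pos: [0.5689, -0.022, 0.1702]
tool_rot: [-1.526, 0.438, -0.438]
ft_force: [-0.1, 0.9, -1.0]
grip_width: 0.002
now [ 0.5688 -0.0218  0.1702] yaw 147.92 F [-0.4  1.4 -0. ] j [-0.23  0.33  1.56 -0.    1.25 -1.25] t 10.35
travel [0.0001, 0.0912, 0.0] ang [0.0, -0.1, -0.0]
travel [-0.0169, 0.0912, -0.0] ang [0.0, -0.1, -0.0]
[322.22583835 181.3436011 ] [270.4636174  179.11144305]
```

View pics/wrist4.png

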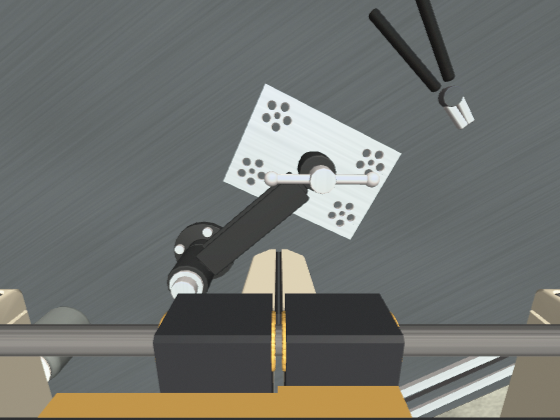

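```bash
python3 -m handwheel '[{"travel":[0,0.02,0],"angular":[0,0,0]},{"travel":[0,0.05,0],"angular":[0,0,0]},{"travel":[0,0.075,0],"angular":[0,0,0]},{"travel":[0,0.088,0],"angular":[0,0,0]},{"travel":[0,0.0905,0],"angular":[0,0,0]},{"travel":[0,0.0905,0],"angular":[0,0,0]},{"travel":[-0.006,0.0905,0],"angular":[0,0,0]},{"travel":[-0.012,0.0905,0],"angular":[0,0,0]},{"travel":[-0.016,0.0905,0],"angular":[0,0,0]},{"travel":[-0.019,0.0905,0],"angular":[0,0,0]}]'
python3 - <<'E'
from h import *
plan([barpose(a,.034,.014,.0795) for a in range(238,198,-5)])
E
```

```text
t: 11.35
tool_pos: [0.5524, -0.0114, 0.0803]
tool_rot: [-1.526, 0.438, -0.439]
ft_force: [-0.4, 0.3, -0.6]
grip_width: 0.007
now [ 0.5524 -0.0114  0.0803] yaw 147.94 F [-0.4  0.3 -0.6] j [-0.22  0.39  1.71 -0.    1.04 -1.23] t 11.35
travel [-0.0015, 0.0008, -0.0001] ang [-0.0, -0.1, 0.0]
travel [-0.0045, 0.0008, -0.0012] ang [-0.0, 4.9, 0.0]
travel [-0.0076, 0.0008, -0.0021] ang [-0.0, 9.9, 0.0]
travel [-0.0108, 0.0008, -0.0026] ang [-0.0, 14.9, 0.0]
travel [-0.014, 0.0008, -0.0029] ang [-0.0, 19.9, 0.0]
travel [-0.0172, 0.0008, -0.0029] ang [-0.0, 24.9, 0.0]
travel [-0.0204, 0.0008, -0.0026] ang [-0.0, 29.9, 0.0]
travel [-0.0235, 0.0008, -0.0021] ang [-0.0, 34.9, 0.0]
```

```bash
python3 -m handwheel '[{"travel":[-0.0015,0,0],"angular":[0,0,0]},{"travel":[-0.003,0,0],"angular":[0,0,0]},{"travel":[-0.0045,0,-0.0012],"angular":[0,5,0]},{"travel":[-0.0076,0,-0.0021],"angular":[0,10,0]},{"travel":[-0.0108,0,-0.0026],"angular":[0,15,0]},{"travel":[-0.014,0,-0.0029],"angular":[0,20,0]},{"travel":[-0.0172,0,-0.0029],"angular":[0,25,0]},{"travel":[-0.0204,0,-0.0026],"angular":[0,30,0]},{"travel":[-0.0235,0,-0.0021],"angular":[0,35,0]}]'
python3 - <<'E'
from h import *
c=cam("wrist");I,D=optics.read_camera("wrist"); cv2.imwrite("pics/wrist5.png",I[...,::-1])
np.savez("w5.npz",K=c[0],R=c[1],t=c[2])
plan([barpose(a,.034,.013,.0795) for a in range(198,150,-5)])
E
```

```text
t: 12.25
tool_pos: [0.5312, -0.0013, 0.0803]
tool_rot: [-1.372, 0.912, -0.913]
ft_force: [-0.4, -2.4, -0.9]
grip_width: 0.003
now [ 0.5308 -0.0009  0.0802] yaw 112.5 F [-0.8 -0.1 -1.1] j [-0.21  0.36  1.76 -0.    1.02 -0.6 ] t 12.3
travel [-0.004, 0.0007, -0.0005] ang [0.0, 4.5, 0.0]
travel [-0.0071, 0.0007, -0.0012] ang [0.0, 9.5, 0.0]
travel [-0.0102, 0.0007, -0.0017] ang [0.0, 14.5, 0.0]
travel [-0.0134, 0.0007, -0.0019] ang [0.0, 19.5, 0.0]
travel [-0.0166, 0.0007, -0.0019] ang [0.0, 24.5, 0.0]
travel [-0.0197, 0.0007, -0.0015] ang [0.0, 29.5, 0.0]
travel [-0.0228, 0.0007, -0.0009] ang [0.0, 34.5, 0.0]
travel [-0.0259, 0.0007, -0.0] ang [0.0, 39.5, 0.0]
travel [-0.0288, 0.0007, 0.0011] ang [0.0, 44.5, 0.0]
travel [-0.0317, 0.0007, 0.0025] ang [0.0, 49.5, 0.0]
```

View pics/wrist5.png

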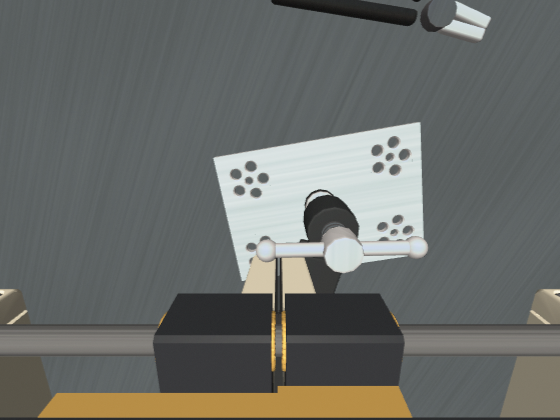

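```bash
python3 -m handwheel '[{"travel":[-0.004,0,-0.0005],"angular":[0,4.5,0]},{"travel":[-0.0071,0,-0.0012],"angular":[0,9.5,0]},{"travel":[-0.0102,0,-0.0017],"angular":[0,14.5,0]},{"travel":[-0.0134,0,-0.0019],"angular":[0,19.5,0]},{"travel":[-0.0166,0,-0.0019],"angular":[0,24.5,0]},{"travel":[-0.0197,0,-0.0015],"angular":[0,29.5,0]},{"travel":[-0.0228,0,-0.0009],"angular":[0,34.5,0]},{"travel":[-0.0259,0,0],"angular":[0,39.5,0]},{"travel":[-0.0288,0,0.0011],"angular":[0,44.5,0]},{"travel":[-0.0317,0,0.0025],"angular":[0,49.5,0]}]'
python3 - <<'E'
from h import *
plan([barpose(a,.034,.013,.0795) for a in range(148,98,-5)])
E
```

```text
t: 13.3
tool_pos: [0.52, 0.0293, 0.0797]
tool_rot: [-0.95, 1.55, -1.549]
ft_force: [-1.6, -2.0, -2.3]
grip_width: 0.005
now [0.52   0.0293 0.0797] yaw 62.9 F [-1.6 -2.  -2.3] j [-0.16  0.35  1.79 -0.    1.01  0.32] t 13.3
travel [-0.0035, 0.0002, -0.0001] ang [0.1, 4.9, 0.1]
travel [-0.0066, 0.0002, -0.0009] ang [0.1, 9.9, 0.1]
travel [-0.0097, 0.0002, -0.0014] ang [0.1, 14.9, 0.1]
travel [-0.0129, 0.0002, -0.0016] ang [0.1, 19.9, 0.1]
travel [-0.0161, 0.0002, -0.0015] ang [0.1, 24.9, 0.1]
travel [-0.0192, 0.0002, -0.0011] ang [0.1, 29.9, 0.1]
travel [-0.0223, 0.0002, -0.0005] ang [0.1, 34.9, 0.1]
travel [-0.0254, 0.0002, 0.0004] ang [0.1, 39.9, 0.1]
travel [-0.0283, 0.0002, 0.0016] ang [0.1, 44.9, 0.2]
travel [-0.0312, 0.0002, 0.003] ang [0.1, 49.9, 0.2]
```

```bash
python3 -m handwheel '[{"travel":[-0.0035,0,0],"angular":[0,5,0]},{"travel":[-0.0066,0,-0.0009],"angular":[0,10,0]},{"travel":[-0.0097,0,-0.0014],"angular":[0,15,0]},{"travel":[-0.0129,0,-0.0016],"angular":[0,20,0]},{"travel":[-0.0161,0,-0.0015],"angular":[0,25,0]},{"travel":[-0.0192,0,-0.0011],"angular":[0,30,0]},{"travel":[-0.0223,0,-0.0005],"angular":[0,35,0]},{"travel":[-0.0254,0,0.0004],"angular":[0,40,0]},{"travel":[-0.0283,0,0.0016],"angular":[0,45,0]},{"travel":[-0.0312,0,0.003],"angular":[0,50,0]}]'
python3 - <<'E'
from h import *
c=cam("wrist");I,D=optics.read_camera("wrist"); cv2.imwrite("pics/wrist6.png",I[...,::-1])
plan([barpose(a,.034,.013,.0795) for a in range(98,48,-5)])
E
```

```text
t: 14.3
tool_pos: [0.5357, 0.056, 0.079]
tool_rot: [-0.242, 2.106, -2.106]
ft_force: [-1.9, -1.3, -1.9]
grip_width: 0.005
now [0.5362 0.0561 0.0791] yaw 12.55 F [-1.7  0.1 -1.7] j [-0.1   0.38  1.74 -0.    1.03  1.25] t 14.35
travel [-0.0036, -0.0004, -0.0005] ang [0.0, 4.6, 0.3]
travel [-0.0066, -0.0004, -0.0012] ang [0.0, 9.6, 0.3]
travel [-0.0098, -0.0005, -0.0017] ang [0.0, 14.6, 0.3]
travel [-0.0129, -0.0005, -0.0019] ang [-0.0, 19.6, 0.3]
travel [-0.0161, -0.0005, -0.0019] ang [-0.0, 24.6, 0.3]
travel [-0.0193, -0.0005, -0.0015] ang [-0.0, 29.6, 0.3]
travel [-0.0224, -0.0005, -0.0009] ang [-0.0, 34.6, 0.3]
travel [-0.0254, -0.0005, -0.0] ang [-0.1, 39.6, 0.3]
travel [-0.0284, -0.0006, 0.0011] ang [-0.1, 44.6, 0.3]
travel [-0.0313, -0.0006, 0.0025] ang [-0.1, 49.6, 0.3]
```

View pics/wrist6.png

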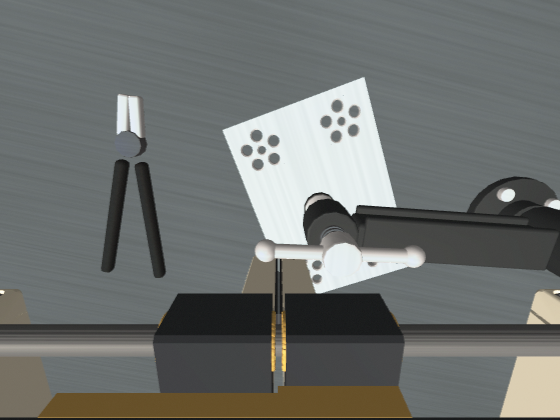

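```bash
python3 -m handwheel '[{"travel":[-0.0036,0,-0.0005],"angular":[0,5,0]},{"travel":[-0.0066,0,-0.0012],"angular":[0,10,0]},{"travel":[-0.0098,0,-0.0017],"angular":[0,15,0]},{"travel":[-0.0129,0,-0.0019],"angular":[0,20,0]},{"travel":[-0.0161,0,-0.0019],"angular":[0,25,0]},{"travel":[-0.0193,0,-0.0015],"angular":[0,30,0]},{"travel":[-0.0224,0,-0.0009],"angular":[0,35,0]},{"travel":[-0.0254,0,0],"angular":[0,40,0]},{"travel":[-0.0284,0,0.0011],"angular":[0,45,0]},{"travel":[-0.0313,0,0.0025],"angular":[0,50,0]}]'
python3 - <<'E'
from h import *
plan([barpose(a,.034,.013,.0795) for a in range(48,0,-5)])
E
```

```text
t: 15.35
tool_pos: [0.5664, 0.0607, 0.0784]
tool_rot: [-0.618, -1.841, 1.845]
ft_force: [-2.0, 0.5, -2.4]
grip_width: 0.006
now [0.5664 0.0607 0.0784] yaw -37.46 F [-2.   0.5 -2.4] j [-0.09  0.43  1.66 -0.    1.06  2.14] t 15.35
travel [-0.0039, -0.0011, -0.0014] ang [-0.3, 4.5, 0.3]
travel [-0.007, -0.0011, -0.0022] ang [-0.3, 9.5, 0.3]
travel [-0.0101, -0.0011, -0.0026] ang [-0.3, 14.5, 0.3]
travel [-0.0133, -0.0012, -0.0029] ang [-0.3, 19.5, 0.3]
travel [-0.0164, -0.0012, -0.0028] ang [-0.3, 24.5, 0.3]
travel [-0.0196, -0.0012, -0.0025] ang [-0.3, 29.5, 0.3]
travel [-0.0227, -0.0012, -0.0019] ang [-0.3, 34.5, 0.2]
travel [-0.0258, -0.0012, -0.001] ang [-0.4, 39.5, 0.2]
travel [-0.0287, -0.0012, 0.0002] ang [-0.4, 44.5, 0.2]
travel [-0.0316, -0.0013, 0.0016] ang [-0.4, 49.5, 0.2]
```

```bash
python3 -m handwheel '[{"travel":[-0.0039,-0.0008,-0.0014],"angular":[0,5,0]},{"travel":[-0.007,-0.0008,-0.0022],"angular":[0,10,0]},{"travel":[-0.0101,-0.0008,-0.0026],"angular":[0,15,0]},{"travel":[-0.0133,-0.0008,-0.0029],"angular":[0,20,0]},{"travel":[-0.0164,-0.0008,-0.0028],"angular":[0,25,0]},{"travel":[-0.0196,-0.0008,-0.0025],"angular":[0,30,0]},{"travel":[-0.0227,-0.0008,-0.0019],"angular":[0,35,0]},{"travel":[-0.0258,-0.0008,-0.001],"angular":[0,40,0]},{"travel":[-0.0287,-0.0008,0.0002],"angular":[0,45,0]}]'
python3 - <<'E'
from h import *
c=cam("wrist");I,D=optics.read_camera("wrist"); cv2.imwrite("pics/wrist7.png",I[...,::-1])
I,D=optics.read_camera("side"); cv2.imwrite("pics/side7.png",I[...,::-1])
plan([barpose(5,.034,.04,.079),barpose(5,.034,.04,.135)])
E
```

```text
t: 16.25
tool_pos: [0.5884, 0.0436, 0.0786]
tool_rot: [-1.136, -1.299, 1.308]
ft_force: [-2.1, 1.4, -1.1]
grip_width: 0.005
now [0.5887 0.0432 0.0787] yaw -82.38 F [-0.7  1.5 -0.7] j [-0.12  0.46  1.61 -0.    1.08  2.89] t 16.35
travel [0.025, -0.0003, -0.0022] ang [-0.5, 2.6, 0.1]
travel [0.0251, -0.0563, -0.0018] ang [-0.5, 2.6, 0.1]
```

View pics/wrist7.png

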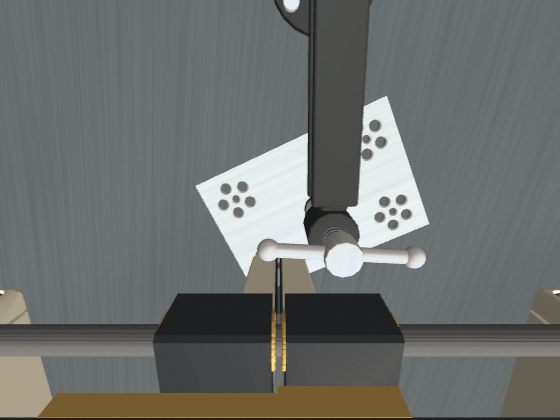

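```bash
python3 -m handwheel '[{"travel":[0.01,0,0],"angular":[0,0,0]},{"travel":[0.025,0,0],"angular":[0,0,0]},{"travel":[0.025,-0.02,0],"angular":[0,0,0]},{"travel":[0.025,-0.05,0],"angular":[0,-6,0]},{"travel":[0.025,-0.065,0.0],"angular":[0,-14,0]},{"travel":[0.025,-0.065,0.0],"angular":[0,-22,0]},{"travel":[0.025,-0.065,0.0],"angular":[0,-30,0]},{"travel":[0.025,-0.065,0.0],"angular":[0,-38,0]},{"travel":[0.025,-0.065,0.0],"angular":[0,-46,0]},{"travel":[0.025,-0.065,0.0],"angular":[0,-54,0]}]'
python3 - <<'E'
from h import *
plan([barpose(185,.034,.035,.145)])
E
```

```text
t: 17.35
tool_pos: [0.5858, 0.0694, 0.144]
tool_rot: [-0.475, -1.946, 1.948]
ft_force: [-0.7, -0.5, 0.8]
grip_width: 0.009
now [0.5858 0.0694 0.144 ] yaw -27.88 F [-0.7 -0.5  0.8] j [-0.07  0.39  1.53  0.    1.22  1.99] t 17.35
travel [0.0143, -0.0006, 0.1] ang [0.3, -122.9, 0.4]
```

```bash
python3 -m handwheel '[{"travel":[0.001,0,0.008],"angular":[0,-8,0]},{"travel":[0.002,0,0.018],"angular":[0,-16,0]},{"travel":[0.004,0,0.028],"angular":[0,-24,0]},{"travel":[0.005,0,0.038],"angular":[0,-32,0]},{"travel":[0.007,0,0.048],"angular":[0,-40,0]},{"travel":[0.009,0,0.06],"angular":[0,-48,0]},{"travel":[0.01,0,0.07],"angular":[0,-56,0]},{"travel":[0.012,0,0.08],"angular":[0,-64,0]},{"travel":[0.013,0,0.09],"angular":[0,-72,0]},{"travel":[0.014,0,0.1],"angular":[0,-80,0]}]'
python3 - <<'E'
from h import *
plan([barpose(185,.034,.035,.145)])
E
```

```text
t: 18.35
tool_pos: [0.5266, -0.0115, 0.1447]
tool_rot: [-0.833, 1.677, -1.669]
ft_force: [0.7, -0.0, -0.0]
grip_width: 0.005
now [ 0.5266 -0.0115  0.1447] yaw 52.62 F [ 0.7 -0.  -0. ] j [-0.23  0.28  1.69 -0.    1.17  0.42] t 18.35
travel [0.0008, -0.0003, 0.0004] ang [0.4, -42.4, 0.1]
```

```bash
python3 -m handwheel '[{"travel":[0,0,0],"angular":[0,-8,0]},{"travel":[0,0,0],"angular":[0,-16,0]},{"travel":[0,0,0],"angular":[0,-24,0]},{"travel":[0,0,0],"angular":[0,-32,0]},{"travel":[0,0,0],"angular":[0.3,-40,0]},{"travel":[0,0,0],"angular":[0.4,-42.5,0]},{"travel":[0,0,0],"angular":[0.4,-42.5,0]}]'
python3 - <<'E'
from h import *
c=cam("wrist");I,D=optics.read_camera("wrist"); cv2.imwrite("pics/wrist8.png",I[...,::-1])
np.savez("w8.npz",K=c[0],R=c[1],t=c[2])
plan([barpose(186,.034,.035,.079),barpose(186,.034,.014,.079)])
E
```

```text
t: 19.05
tool_pos: [0.5266, -0.0103, 0.145]
tool_rot: [-1.252, 1.14, -1.142]
ft_force: [0.3, 0.1, 0.1]
grip_width: 0.007
now [ 0.5267 -0.0105  0.145 ] yaw 95.18 F [1.  0.2 0.1] j [-0.23  0.28  1.7  -0.    1.16 -0.32] t 19.1
travel [0.0024, 0.066, 0.0002] ang [-0.0, -0.8, 0.1]
travel [-0.0186, 0.0659, -0.0001] ang [-0.0, -0.8, 0.1]
```

View pics/wrist8.png

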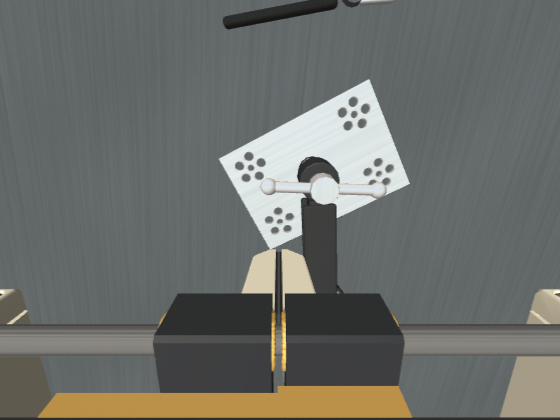

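```bash
python3 -m handwheel '[{"travel":[0.002,0.02,0],"angular":[0,0,0]},{"travel":[0.002,0.045,0],"angular":[0,0,0]},{"travel":[0.002,0.06,0],"angular":[0,0,0]},{"travel":[0.002,0.0655,0],"angular":[0,0,0]},{"travel":[0.002,0.0655,0],"angular":[0,0,0]},{"travel":[-0.005,0.0655,0],"angular":[0,0,0]},{"travel":[-0.012,0.0655,0],"angular":[0,0,0]},{"travel":[-0.017,0.0655,0],"angular":[0,0,0]},{"travel":[-0.02,0.0655,0],"angular":[0,0,0]}]'
python3 - <<'E'
from h import *
plan([barpose(a,.034,.013,.079) for a in range(184,140,-4)])
E
```

```text
t: 20.0
tool_pos: [0.525, 0.0101, 0.08]
tool_rot: [-1.251, 1.14, -1.143]
ft_force: [-0.7, -1.5, 0.9]
grip_width: 0.009
now [0.525  0.0101 0.08  ] yaw 95.22 F [-0.7 -1.5  0.9] j [-0.19  0.35  1.78 -0.    1.01 -0.28] t 20.0
travel [-0.0002, 0.001, -0.0008] ang [-0.1, 1.2, 0.1]
travel [-0.0026, 0.001, -0.0016] ang [-0.1, 5.2, 0.1]
travel [-0.005, 0.001, -0.0022] ang [-0.1, 9.2, 0.1]
travel [-0.0075, 0.001, -0.0026] ang [-0.1, 13.2, 0.1]
travel [-0.0101, 0.001, -0.0029] ang [-0.1, 17.2, 0.1]
travel [-0.0126, 0.001, -0.003] ang [-0.1, 21.2, 0.1]
travel [-0.0152, 0.001, -0.0029] ang [-0.1, 25.2, 0.1]
travel [-0.0177, 0.001, -0.0026] ang [-0.1, 29.2, 0.1]
travel [-0.0202, 0.0009, -0.0021] ang [-0.1, 33.2, 0.1]
travel [-0.0226, 0.0009, -0.0015] ang [-0.1, 37.2, 0.1]
travel [-0.025, 0.0009, -0.0007] ang [-0.1, 41.2, 0.0]
```

```bash
python3 -m handwheel '[{"travel":[-0.0002,0.0005,-0.0008],"angular":[0,1,0]},{"travel":[-0.0026,0.0005,-0.0016],"angular":[0,5,0]},{"travel":[-0.005,0.0005,-0.0022],"angular":[0,9,0]},{"travel":[-0.0075,0.0005,-0.0026],"angular":[0,13,0]},{"travel":[-0.0092,0.0005,-0.0028],"angular":[0,16,0]},{"travel":[-0.0101,0.0005,-0.0029],"angular":[0,17,0]}]'
python3 - <<'E'
from h import *
plan([barpose(a,.034,.013,.0795) for a in (168,166,164,162,160,158,156)])
E
```

```text
t: 20.6
tool_pos: [0.5215, 0.0195, 0.0798]
tool_rot: [-1.104, 1.358, -1.363]
ft_force: [0.5, -1.2, -0.1]
grip_width: 0.005
now [0.5215 0.0195 0.0798] yaw 78.12 F [ 0.5 -1.2 -0.1] j [-0.18  0.35  1.79 -0.    1.01  0.03] t 20.6
travel [-0.0003, 0.0003, -0.0003] ang [-0.1, 0.1, 0.1]
travel [-0.0015, 0.0003, -0.0007] ang [-0.1, 2.1, 0.1]
travel [-0.0027, 0.0002, -0.0011] ang [-0.1, 4.1, 0.1]
travel [-0.0039, 0.0002, -0.0015] ang [-0.1, 6.1, 0.1]
travel [-0.0051, 0.0002, -0.0018] ang [-0.1, 8.1, 0.1]
travel [-0.0064, 0.0002, -0.002] ang [-0.1, 10.1, 0.1]
travel [-0.0076, 0.0002, -0.0022] ang [-0.1, 12.1, 0.1]
```

```bash
python3 -m handwheel '[{"travel":[-0.0012,0,-0.0005],"angular":[0,1.5,0]},{"travel":[-0.0021,0,-0.0009],"angular":[0,3,0]},{"travel":[-0.003,0,-0.0012],"angular":[0,4.5,0]},{"travel":[-0.0039,0,-0.0015],"angular":[0,6,0]}]'
python3 - <<'E'
from h import *
plan([barpose(a,.034,.013,.0795) for a in (160.5,159,157.5,156)])
E
```

```text
t: 21.0
tool_pos: [0.5209, 0.0236, 0.0797]
tool_rot: [-1.044, 1.434, -1.439]
ft_force: [1.2, -2.0, -0.6]
grip_width: 0.004
now [0.5209 0.0236 0.0797] yaw 72.02 F [ 1.2 -2.  -0.6] j [-0.17  0.34  1.79 -0.    1.01  0.15] t 21.0
travel [-0.0009, 0.0002, -0.0004] ang [-0.2, 1.5, 0.1]
travel [-0.0018, 0.0002, -0.0007] ang [-0.2, 3.0, 0.1]
travel [-0.0028, 0.0002, -0.001] ang [-0.2, 4.5, 0.1]
travel [-0.0037, 0.0002, -0.0013] ang [-0.2, 6.0, 0.1]
```

```bash
python3 -m handwheel '[{"travel":[-0.0009,0,-0.0004],"angular":[0,1.5,0]},{"travel":[-0.0018,0,-0.0007],"angular":[0,3,0]},{"travel":[-0.0028,0,-0.001],"angular":[0,4.5,0]},{"travel":[-0.0037,0,-0.0013],"angular":[0,6,0]}]'
python3 - <<'E'
from h import *
plan([barpose(a,.034,.013,.0795) for a in (150,)])
E
```

```text
t: 21.4
tool_pos: [0.5208, 0.0275, 0.0797]
tool_rot: [-0.979, 1.509, -1.514]
ft_force: [0.0, -2.7, -0.9]
grip_width: 0.008
now [0.5208 0.0275 0.0797] yaw 65.9 F [ 0.  -2.7 -0.9] j [-0.16  0.34  1.79 -0.    1.01  0.26] t 21.4
travel [-0.0036, 0.0002, -0.0011] ang [-0.2, 5.9, 0.1]
```

```bash
python3 -m handwheel '[{"travel":[-0.0009,0,-0.0004],"angular":[0,1.5,0]},{"travel":[-0.0018,0,-0.0007],"angular":[0,3,0]},{"travel":[-0.0028,0,-0.001],"angular":[0,4.5,0]},{"travel":[-0.0037,0,-0.0013],"angular":[0,6,0]}]'
python3 - <<'E'
from h import *
plan([barpose(a,.034,.013,.0795) for a in (144,)])
E
```

```text
t: 21.8
tool_pos: [0.5202, 0.0288, 0.0796]
tool_rot: [-0.917, 1.581, -1.592]
ft_force: [-3.7, -15.3, 2.2]
grip_width: 0.008
now [0.5202 0.0288 0.0796] yaw 59.86 F [ -3.7 -15.3   2.2] j [-0.15  0.35  1.79 -0.01  1.01  0.38] t 21.8
travel [-0.0063, 0.0001, -0.0015] ang [-0.2, 5.9, 0.3]
```

```bash
python3 -m handwheel '[{"travel":[0.003,0,0.0],"angular":[0,0,0]},{"travel":[0.012,0,0],"angular":[0,0,0]},{"travel":[0.025,0,0],"angular":[0,0,0]},{"travel":[0.03,-0.02,0],"angular":[0,0,0]},{"travel":[0.03,-0.055,0],"angular":[0,0,0]},{"travel":[0.035,-0.085,0],"angular":[0,0,0]},{"travel":[0.04,-0.09,0],"angular":[0,0,0]},{"travel":[0.04,-0.09,0],"angular":[0,0,0]}]'
python3 - <<'E'
from h import *
for n in ("wrist","side","top"):
    c=cam(n); I,D=optics.read_camera(n); cv2.imwrite(f"pics/{n}9.png",I[...,::-1])
    if n=="wrist": np.savez("w9.npz",K=c[0],R=c[1],t=c[2])
plan([])
E
```

```text
t: 22.6
tool_pos: [0.5001, -0.0059, 0.1707]
tool_rot: [-0.914, 1.58, -1.593]
ft_force: [0.3, 0.7, -0.0]
grip_width: 0.006
now [ 0.499  -0.005   0.1684] yaw 59.84 F [ 0.8 -0.2 -0.7] j [-0.23  0.21  1.73 -0.01  1.21  0.3 ] t 22.75
```

View pics/wrist9.png

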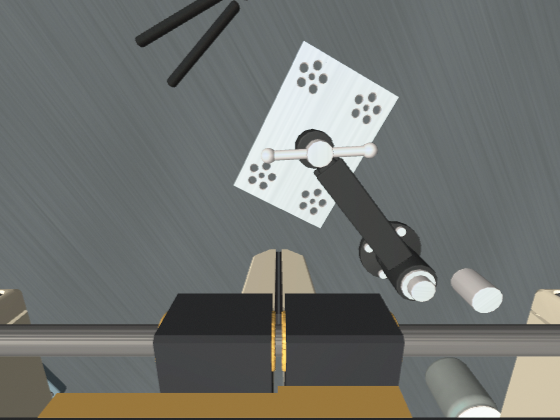

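View pics/side9.png

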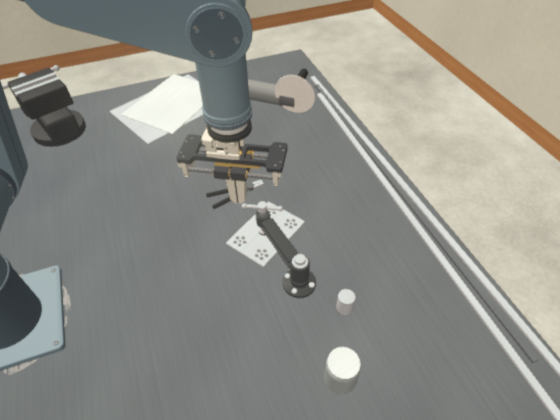

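Run:
```python
from h import *
w=np.load("w9.npz"); c=(w["K"],w["R"],w["t"])
F=np.array([ray(c,p,.006) for p in [(312,77),(367,108),(313,201),(262,175)]]); print("panel",F.mean(0).round(4),[np.linalg.norm(F[i]-F[i-1]).round(3) for i in range(4)])
d=F[1]-F[2]; print("long axis deg",np.degrees(np.arctan2(d[1],d[0])))
w0=np.load("w3.npz");c0=(w0["K"],w0["R"],w0["t"]);a=ray(c0,(270,24),.006)-ray(c0,(313,134),.006);print("before",np.degrees(np.arctan2(a[1],a[0])))
h=ray(c,(320,152.5),.100);b1=ray(c,(268,156),.0915);b2=ray(c,(370,150),.0915);print("hub",h,(b1+b2)/2); d=b1-b2;print(np.degrees(np.arctan2(d[1],d[0])),np.linalg.norm(d))
print("post",ray(c,(422,290),.094))
```

```text
panel [0.5622 0.0238 0.006 ] [np.float64(0.111), np.float64(0.064), np.float64(0.112), np.float64(0.064)]
long axis deg 32.047854180829475
before 31.784388199012337
hub [0.55819653 0.02697849 0.1       ] [0.55778319 0.02560521 0.0915    ]
153.06511437825776 0.08080049205701695
post [ 0.5809914  -0.13011746  0.094     ]
```

Run:
```python
from h import *
print(ticket.sign_off())
```

```text
the job is handed in; nothing more can be done
None
```

The panel is clamped and the job is handed in, about 23 s into the 64 s allowed. With the closed fingertips I pushed the clamp's arm about 1.1 rad clockwise until its screw stood over the panel's middle. I then pushed the T-bar round clockwise about 265° in two strokes, one on each end, until it came up hard.

**Last checks:**
- **Tightness:** the push force jumped from about 2.7 N to about 15 N while the bar stood still, which I took as the firm stop. That means the screw started at about 2.3 rad, within the stated range. I did not push a second time to confirm, and the pad's pressure and the drop in screw height were too small to measure.
- **Force at the stop:** 15 N is more than the few newtons I meant to use; the panel and arm did not measurably move.
- **Position:** the hub sits about 5 mm from the panel's centre (about 4 mm before tightening). That is still on plain steel, well clear of the holes.
- **Panel:** its position and angle agree with the earlier measurement to about 1.5 mm and 0.3°, within the camera's error.
- **Surroundings:** the robot ended up clear of everything. The slug, tin and pliers looked untouched in the last pictures, though I did not measure them again.

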